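# Put the tealight holder away in the lidded chest

### The arm

A 6-joint arm with a two-finger parallel gripper is mounted at the origin on the work surface. World frame = base frame: x ahead of the robot, y to its left, z up, the work surface at z = 0. Lengths are in mm, angles in rad, forces in N, time in s.
With the tool pointing down it reaches from about 300 to 775 mm from the base axis. Payload 14.6 kg.
Tool frame: the origin (TCP) lies at the very end of the fingers, on their centre line; the grasp point (between the pads) lies 19 mm behind it; z points along the fingers, y is the line along which they close (so a half turn about z gives the same grasp; the last joint's range is limited). The gripper opens to 85 mm and grips with 20 to 120 N. Pads are 22 mm wide; open, the fingers measure 114 mm over their backs; the gripper's body (76 mm by 85 mm) begins 54 mm behind the grasp point. The pads swing forward as they close: fully open they stand 13 mm farther back than shut.
Start: joints at [1.267, 0.3, 1.521, -0, 1.321, -0.067], TCP at [129.024, 534.642, 231.281] pointing down, gripper open.
Joint ranges: [-3.03, 3.03], [-0.79, 2.21], [0.23, 2.52], [-1.04, 4.18], [0, 3.07], [-2.55, 2.55]. Speed limits (rad/s): [2.22, 2.22, 2.57, 3.14, 3.14, 3.14].

### API

Orientations are given as [roll, pitch, yaw] about the fixed x, y, z axes, in that order (R = Rz(yaw) Ry(pitch) Rx(roll)).
In Python, from rig import r gives the robot as it stands.
- The arm moves only by the tool jog_arm, never from a script. Its argument "moves" is a list of rows, each a list of 7 numbers: the shift along the tool's x, y, z in m, then the turn, a rotation vector about the tool's x, y, z in degrees, then the finger opening in m, from 0 to 0.0854. A call has exactly 5 rows; each row shifts and turns the commanded pose from where the row before left it, along the tool's axes as they then stand; what a row does not reach is not made up. A row lasts 1/8 s, in which the tool goes at most 62.5 mm and 10.7 degrees, less where a joint would pass 70% of its speed; a pose out of reach is approached as far as the arm can. A call with a gripper value outside its range is refused whole. The fingers move at their own pace and stop on an object; "grip_force" is the grip in N (left out, the last holds). Time passes only in rows, so rows that do not move let the fingers close, or fill a call up. It gives the time, the measured TCP pose, the force, the opening and the grip force at its end, in the units of the state.
- r.sense(): the state, without advancing time (a new reading comes with each control period).
- r.read_camera(name): name is "side" or "top"; returns a dict with "frame" (400x640x3 uint8, red, green, blue), "mtx" (3x3 intrinsics, pixels), "R" (3x3) and "t" (3): a world point X has camera coordinates R X + t. Camera axes: x right, y down, z forward; pixel columns grow to the right and rows downward; lengths in mm; the calibration is good to about 2 mm. A picture is of the moment at which its call begins. There is no depth.
- r.job_done(): hands the job in; it is judged then, once.
The state is a dict: "time_s": time; "joints": joint angles; "qvel": joint speeds; "joint_torque": joint torques, N m; "tool_pos": TCP position; "ee_rot": TCP orientation; "force": force on the tool from outside, world axes, zero at the start; "wrist_torque": the same for the moment, N m; "grip_width": finger opening in mm; "gripper_force": force on a finger pad.
Only numpy, scipy, OpenCV 4.12 (cv2) and the standard library are available. Lean on these libraries where they do the work, as an engineer would, in place of code of your own. Each camera call takes 0.05 s, during which the arm holds its last target. There are 200 camera calls.

### The job

Put the white ceramic tealight holder away in the wooden chest: first push the chest's little front door fully shut so that its catch clicks, then lift the lid right back until it rests on its stop by itself, and last stand the holder upright on the floor of the top compartment, set down gently. Leave the lid open and do not disturb or knock over any of the other things.

Things in the scene. Friction and masses are not known exactly. Their poses are not given: they have to be found in the camera images.
- chest: Wooden chest, fixed: 160 deep (x) x 220 wide (y) x 140 mm high without lid. Origin under its centre; +x to the back (lid hinge), front faces -x, to the robot. Walls 8 mm. Upper part: one open well under the lid, inside 144 x 204 mm, floor 85 mm up (rim 140). Below, in the left (+y) half of the front: a small hinged door, flush when shut.
- lid (a joint): Angle of the chest's lid: 0 shut, 1.85 rad resting on its stop (leaning back 16 degrees past upright). It weighs about 0.35 kg and falls shut by itself until it is past upright (1.57); after that it sinks onto the stop. Light damped hinge, no latch.
- lid_hinge (a point): Middle of the lid's hinge line (parallel to chest y): 80 mm behind the chest's centre, 140 mm above its underside. Does not move with the lid.
- lid_lip (a point): Middle of the lid's lower front edge, 185 mm from the hinge line; moves with the lid. The lid is a plain 12 mm board, 224 mm wide, with no knob: it overhangs the chest's front face by 25 mm along its whole width, a lip to lift from beneath (underside 140 mm up when shut).
- door (a joint): Angle of the chest's front door: 0 shut, grows as it swings out to the robot, to 1.7. Vertical hinge at its left (chest +y) end: at 1.57 it sticks out to chest -x, outer face towards chest +y. Stays where left. A sprung ball catch resists from 0.11 rad with a few newtons at the free edge and snaps it home below 0.04 rad.
- door_hinge (a point): The door's hinge axis at the door's mid-height, on the outer face: 80 mm in front of and 99 mm left (+y) of the chest's centre, 40 mm up. The door is a plain 12 mm panel 109 mm long and 60 mm high (10 to 70 mm above the table), no handle, only a flat brass disc.
- door_edge (a point): Free end of the door on its outer face, mid-height, 109 mm from the hinge; moves with the door.
- tower: Rattan stand of two open trays, fixed; origin under its centre, front faces its -x. Lower tray 230 deep (x -110 to 120) x 280 wide, floor 30 mm up, rim 15 mm above that. Upper tray set back: x 0 to 120, underside 250, floor 260, rim 285 mm up. 12 mm posts at x 114 and 30, y +-136, full height. Front and sides open between the trays.
- holder: White ceramic tealight holder, a plain upright cylinder 62 mm in diameter, 75 mm high, about 0.3 kg, hollow at the top (30 mm deep). Origin at the centre of its underside, z up. Stands on the tower's lower tray, partly beneath the upper tray, on the left or the right.
- squeezer: Bystander: grey plastic hand grip, a V of two handles joined by a steel coil, 120 long x 76 wide x 25 mm high, lying along x beside the holder on the lower tray. Origin centre of underside.
- glass_bowl: Bystander: glass bowl, 90 mm across, 50 mm high, on the upper tray. Origin centre of underside.
- mala_box: Bystander: small closed dark wooden box 74 x 104 x 57 mm on the upper tray. Origin centre of underside.
- cork_brick: Bystander: cork brick 150 (x) x 70 (y) x 50 mm high, lying between chest and tower. Origin centre of underside.
- flask: Bystander: steel drinking flask, 64 mm in diameter, 200 mm high, behind the cork brick. Origin centre of underside.
- plant_pot: Bystander: empty terracotta pot, 100 mm across, 90 mm high, off to the right. Origin centre of underside.
Things that resemble listed ones, but are neither listed nor needed, are in the scene too. Leave any purple or yellow look-alike of the holder alone.

How it is judged (in metres and radians):
On the way, in this order (a step that is already met when the one before it is completed fails the run):
1. the front door is shut on its catch (value of joint door below 0.03 rad), for 0.2 s.
2. the lid rests on its stop (value of joint lid above 1.78 rad), for 0.2 s.
At the end, for the whole second after the job is handed in: The front door is shut on its catch (under 0.03 rad), the lid rests open on its stop (over 1.78 of 1.85 rad), and the holder stands upright (within 0.1 rad), at rest, on the floor of the chest's well, wholly inside its walls, released (value of joint door below 0.03 rad and value of joint lid above 1.78 rad and x of holder in the frame of chest between -0.045 and 0.045 m and y of holder in the frame of chest between -0.075 and 0.075 m and z of holder in the frame of chest between 0.079 and 0.091 m and angle between holder's own z axis and vertical below 0.1 rad and linear speed of holder below 0.02 m/s and velocity of joint lid below 0.05 rad/s); the robot touches nothing.
It fails at once if a bystander (hand grip, bowl or mala box) is moved more than 25 mm or tipped over 20 degrees (distance of any of squeezer, glass_bowl, mala_box from where it was at the start of the episode above 0.025 m or angle between any of squeezer, glass_bowl, mala_box's own z axis and vertical above 0.35 rad).
It fails at once if a bystander (cork, flask or pot) is moved more than 25 mm or tipped over 20 degrees (distance of any of cork_brick, flask, plant_pot from where it was at the start of the episode above 0.025 m or angle between any of cork_brick, flask, plant_pot's own z axis and vertical above 0.35 rad).
It fails at once if the holder is dropped or banged into the chest (over 45 N) (contact force between holder and chest above 45 N).
It fails at once if the holder is tipped over (more than 45 degrees) (angle between holder's own z axis and vertical above 0.785 rad).
It also fails if it takes over 72 s, if anything falls off the work surface, if the arm or the gripper's body presses on something with over 40 N, if the wrist force passes 120 N, or if a joint passes its speed limit or range.

## Working session

There is one attempt and no reset: what is moved stays moved. The work goes in short steps, Python scripts to look and compute and a tool call to move; the robot and the scene stay as the last step left them, time stands still between calls to the robot, and variables do not carry over. Pictures are saved under pics/ and viewed, at most 10 in all, crops included, and the job is handed in when it is done.

Besides the shell and the picture viewer there is one more tool, called after "Emit:" as name(argument=value, ...) on one line, values as JSON. jog_arm: Moves the arm, as the interface text tells. Its arguments: {"type":"object","properties":{"moves":{"type":"array"},"grip_force":{"type":"number"}},"required":["moves"]}

```bash
mkdir -p pics; ls; python3 - <<'E'
from rig import r
import cv2,pickle
d={}
for n in("side","top"):
    c=r.read_camera(n); d[n]=c; cv2.imwrite(f"pics/{n}0.png",c["frame"][:,:,::-1]); print(n,c["mtx"].round(1).tolist(),c["R"].round(3).tolist(),c["t"].round(0))
pickle.dump(d,open("cam0.pkl","wb")); print(r.sense())
E
```

```text
pics
side [[383.6, 0.0, 315.7], [0.0, 383.6, 200.6], [0.0, 0.0, 1.0]] [[-0.985, -0.171, -0.002], [-0.111, 0.647, -0.754], [0.13, -0.743, -0.657]] [ 538.  265. 1016.]
top [[398.6, 0.0, 317.0], [0.0, 398.6, 197.2], [0.0, 0.0, 1.0]] [[-0.087, -0.996, 0.002], [-0.975, 0.084, -0.207], [0.206, -0.02, -0.978]] [ -62.  593. 1169.]
{'time_s': 0.1, 'joints': array([ 1.26738955e+00,  3.00426992e-01,  1.52151367e+00, -1.01214656e-05,
        1.32067739e+00, -6.66165744e-02]), 'qvel': array([-9.60498913e-05,  9.03370759e-05, -1.79851063e-03, -6.84468980e-05,
       -5.57375536e-04,  1.25963456e-03]), 'joint_torque': array([ 1.01228899e-03, -5.44369841e+01, -3.62369049e+01, -3.87360126e-05,
        2.97017541e-03, -3.86884722e-06]), 'tool_pos': array([128.97463086, 534.45644091, 230.77402221]), 'ee_rot': array([-3.14056888e+00, -5.84752820e-05,  2.90480494e+00]), 'force': array([ 0.0923461 , -0.71395424, -0.02828115]), 'wrist_torque': array([ 0.06171087, -0.00848846, -0.03420397]), 'gripper_force': 0.0, 'grip_width': 84.85778127918694}
```

View pics/side0.png

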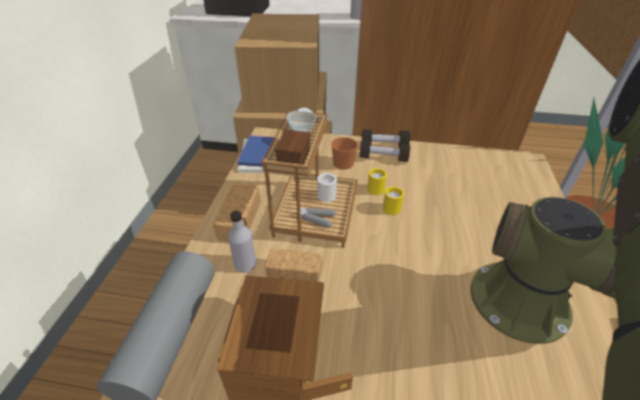

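View pics/top0.png

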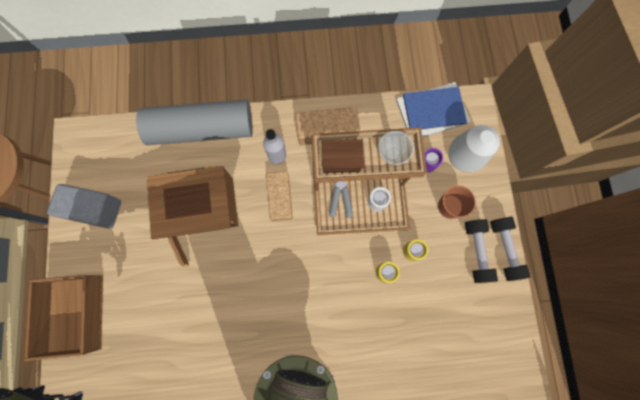

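The side view shows the chest at about (275,330), its door out to (350,380), and the white holder at (327,187) beside the squeezer. In the top view the chest is at (190,200), the door at (178,250) and the white holder at (380,198).

Could be taken for the holder: the yellow cups at top (389,272) and (417,250), the purple cup at (432,158), and the big white bottle at (480,140). My choice is the white one on the lower tray at (380,198). I'll check it in a close crop.

```bash
python3 - <<'E'
import pickle,cv2,numpy as np
d=pickle.load(open("cam0.pkl","rb"))
def t(n,x,y): return cv2.resize(d[n]["frame"][y:y+120,x:x+160,::-1],(400,300),interpolation=cv2.INTER_CUBIC)
cv2.imwrite("pics/crop.png",np.vstack([np.hstack([t("top",125,155),t("top",305,125)]),np.hstack([t("side",205,275),t("side",255,125)])]))
E
```

```text
(no output)
```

View pics/crop.png

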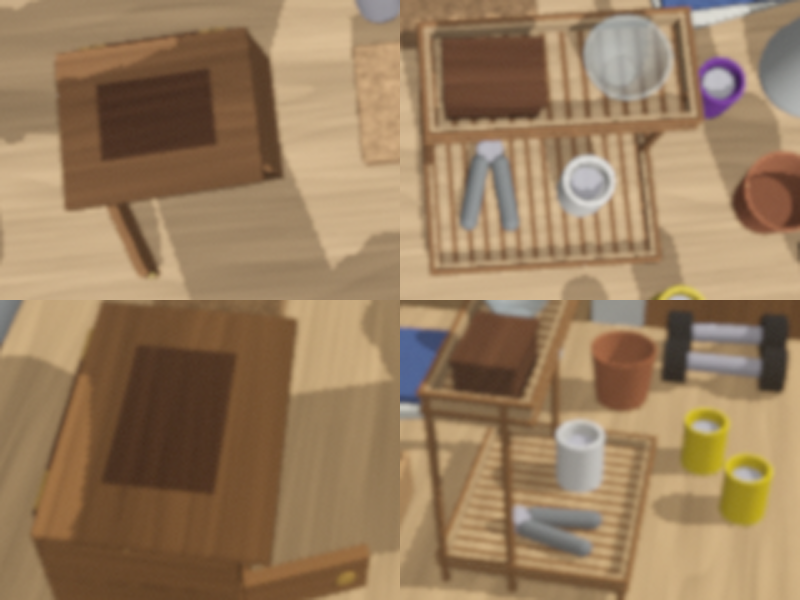

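The crop confirms it: a plain white cylinder, with its rim centre at tile (588,183) top and (580,435) side. The squeezer is to its left, and the box and bowl are on the upper tray. The lid corners are sharp in both views, and the door stands out with its brass face towards +y.

```bash
cat > h.py <<'E'
import pickle,cv2,numpy as np
from scipy.optimize import least_squares
d=pickle.load(open("cam0.pkl","rb"))
def proj(n,X):
    c=d[n]; p=(c["R"]@np.asarray(X,float).T).T+c["t"]; p=p@c["mtx"].T; return p[:,:2]/p[:,2:]
def ray(n,uv,z):
    c=d[n]; v=c["R"].T@np.linalg.solve(c["mtx"],[*uv,1]); o=-c["R"].T@c["t"]; return o+v*(z-o[2])/v[2]
def place(p,L):
    L=np.asarray(L,float); c,s=np.cos(p[2]),np.sin(p[2]); return np.c_[p[0]+c*L[:,0]-s*L[:,1],p[1]+s*L[:,0]+c*L[:,1],L[:,2]]
def fit(obs,p0):
    f=lambda p:np.concatenate([(proj(n,place(p,L))-uv).ravel() for n,L,uv in obs])
    s=least_squares(f,p0); return s.x,s.fun
E
python3 - <<'E'
from h import *
T=lambda x,y:lambda L:np.array(L)/2.5+[x,y]
tc,tt,sc,st=T(125,155),T(305,125),T(205,275),T(255,125)
L=[[-105,112,152],[80,112,152],[80,-112,152],[-105,-112,152]]
for o in ([("top",L,tc([[66,209],[54,55],[247,28],[262,183]]))],[("side",L,sc([[272,265],[36,240],[105,5],[297,20]]))]):
    print(fit(o,[600,350,0]))
o=[("top",L,tc([[66,209],[54,55],[247,28],[262,183]])),("side",L,sc([[272,265],[36,240],[105,5],[297,20]]))]
p,_=fit(o,[600,350,0]);print("chest",p)
t,res=fit([("top",[[-110,140,45],[-110,-140,45],[0,140,285],[120,140,285],[120,-140,285],[0,-140,285]],tt([[33,270],[260,258],[28,140],[20,22],[295,8],[300,125]]))],[600,-100,0]);print("tower",t,res.round(1))
print("holder top",ray("top",tt([[188,181]])[0],105),"side",ray("side",st([[180,136]])[0],105),ray("side",st([[180,178]])[0],30))
# door
for n,f,uvs in(("top",tc,[(140,275),(158,270)]),("side",sc,[(367,247),(245,272)])):
    for uv in uvs:
        w=ray(n,f([uv])[0],70); e=w[:2]-p[:2]; c,s=np.cos(p[2]),np.sin(p[2]); print(n,w.round(),"chestframe",(c*e[0]+s*e[1]).round(),(-s*e[0]+c*e[1]).round())
print("sq",[ray("top",tt([q])[0],55)[:2].round() for q in((90,145),(68,228),(115,228))])
print("bowl",ray("top",tt([(228,57)])[0],310),"cork",ray("top",(270,173),50),ray("top",(291,219),50),"flask",ray("top",(270,135),200))
print("cams",[(-d[n]["R"].T@d[n]["t"]).round() for n in d])
E
```

```text
(array([5.96484898e+02, 2.56663780e+02, 5.78395868e-02]), array([-0.93741469,  1.13484938,  0.10042118, -0.70126895,  0.25154254,
       -0.61382119,  0.60320348,  0.05509684]))
(array([5.95597894e+02, 2.60733910e+02, 6.98159814e-02]), array([ 1.44478975,  0.25150674, -1.82522216,  0.23047527, -1.1034793 ,
       -1.01159589,  1.50872058, -0.48124537]))
chest [5.96011784e+02 2.59201872e+02 6.56266613e-02]
tower [ 5.79662697e+02 -2.50966752e+02 -3.46901347e-02] [-0.   0.5 -0.1  0.6  0.1 -1.7  1.   0.9 -2.   1.3  1.  -1.2]
holder top [ 559.05380234 -299.89729457  105.        ] side [ 560.09797003 -297.46127184  105.        ] [ 559.45042465 -301.86572321   30.        ]
top [414. 306.  70.] chestframe -179.0 58.0
top [418. 284.  70.] chestframe -176.0 37.0
side [417. 302.  70.] chestframe -176.0 54.0
side [513. 339.  70.] chestframe -77.0 85.0
sq [array([ 625., -192.]), array([ 523., -155.]), array([ 518., -212.])]
bowl [ 642.26948946 -318.02078504  310.        ] cork [678.15070687  27.65060091  50.        ] [525.95884781 -27.67362798  50.        ] flask [746.44346103   6.38405645 200.        ]
cams [array([427., 675., 869.]), array([ 331.,  -88., 1266.])]
```

Checks: the door edge lies 106 mm from its hinge (109 expected), so the door is at about 1.15 rad. The two holder measurements agree to 3 mm, and the chest residuals are under 2 px. Next I plan the door approach with a tilted tool, to stay under the lip.

```bash
cat > plan.py <<'E'
import numpy as np
from scipy.spatial.transform import Rotation as Ro, Slerp
from rig import r
def rot(h,phi):  # heading rad, degrees below horizontal
    f=np.radians(phi); z=np.array([np.cos(f)*np.cos(h),np.cos(f)*np.sin(h),-np.sin(f)]); y=np.array([-np.sin(h),np.cos(h),0])
    return Ro.from_matrix(np.c_[np.cross(y,z),y,z])
C=np.array([596.,259.]);CY=.0656
def ch(x,y,z): c,s=np.cos(CY),np.sin(CY); return np.array([C[0]+c*x-s*y,C[1]+s*x+c*y,z])
def unch(p): c,s=np.cos(CY),np.sin(CY); e=p[:2]-C; return np.array([c*e[0]+s*e[1],-s*e[0]+c*e[1],p[2]]).round(1)
def plan(*wps,start=None):   # wp: pos, heading, phi, rows ; start same form as wp
    if start is None:
        s=r.sense(); p=s["tool_pos"]; q=Ro.from_euler("xyz",s["ee_rot"])
    else: p=np.array(start[0],float); q=rot(*start[1:3])
    for pos,h,phi,n in wps:
        q2=rot(h,phi); pos=np.array(pos,float); rv=(q.inv()*q2).as_rotvec()/n
        print("->",pos.round(),h,phi)
        for i in range(n):
            dp=q.inv().apply((pos-p)/(n-i)); dpr=np.round(dp,0)/1000; w=np.round(np.degrees(rv),1)
            print([*map(float,dpr),*map(float,w)])
            p=p+q.apply(dpr*1000); q=q*Ro.from_rotvec(np.radians(w))
E
python3 - <<'E'
from plan import *
plan((ch(-165,120,150),.066,40,10),(ch(-165,120,50),.066,40,5))
E
```

```text
-> [423. 368. 150.] 0.066 40
[-0.033, -0.009, 0.008, -0.8, -5.0, -1.6]
[-0.031, -0.01, 0.011, -0.8, -5.0, -1.6]
[-0.03, -0.011, 0.013, -0.8, -5.0, -1.6]
[-0.028, -0.012, 0.016, -0.8, -5.0, -1.6]
[-0.027, -0.014, 0.018, -0.8, -5.0, -1.6]
[-0.025, -0.014, 0.02, -0.8, -5.0, -1.6]
[-0.022, -0.016, 0.022, -0.8, -5.0, -1.6]
[-0.02, -0.016, 0.023, -0.8, -5.0, -1.6]
[-0.018, -0.017, 0.025, -0.8, -5.0, -1.6]
[-0.014, -0.018, 0.026, -0.8, -5.0, -1.6]
-> [423. 368.  50.] 0.066 40
[0.015, -0.0, 0.013, 0.0, 0.1, -0.1]
[0.015, -0.0, 0.013, 0.0, 0.1, -0.1]
[0.016, -0.0, 0.013, 0.0, 0.1, -0.1]
[0.015, -0.0, 0.012, 0.0, 0.1, -0.1]
[0.015, -0.001, 0.013, 0.0, 0.1, -0.1]
```

Emit:
jog_arm(moves=[[-0.033,-0.009,0.008,-0.8,-5,-1.6,0],[-0.031,-0.01,0.011,-0.8,-5,-1.6,0],[-0.03,-0.011,0.013,-0.8,-5,-1.6,0],[-0.028,-0.012,0.016,-0.8,-5,-1.6,0],[-0.027,-0.014,0.018,-0.8,-5,-1.6,0]])

```text
time_s: 0.72
tool_pos: [277.0, 451.4, 190.1]
ee_rot: [3.101, 0.442, 3.039]
force: [-0.2, 0.6, 0.7]
grip_width: -0.0
gripper_force: 0.0
```

Emit:
jog_arm(moves=[[-0.025,-0.014,0.02,-0.8,-5,-1.6,0],[-0.022,-0.016,0.022,-0.8,-5,-1.6,0],[-0.02,-0.016,0.023,-0.8,-5,-1.6,0],[-0.018,-0.017,0.025,-0.8,-5,-1.6,0],[-0.014,-0.018,0.026,-0.8,-5,-1.6,0]])

```text
time_s: 1.35
tool_pos: [425.9, 374.1, 182.0]
ee_rot: [3.139, 0.798, -3.083]
force: [0.7, -0.1, 0.6]
grip_width: 0.0
gripper_force: 0.0
```

```bash
python3 - <<'E'
from plan import *
s=r.sense();print(s["joints"].round(2),s["qvel"].round(2),unch(s["tool_pos"]))
plan((ch(-165,118,52),.066,40,5))
E
```

```text
[ 0.88  0.22  1.95 -1.04  0.65  0.01] [-0.57 -0.18 -0.2  -0.04 -0.29 -0.85] [-162.2  126.   182. ]
-> [424. 366.  52.] 0.066 40
[0.019, -0.002, 0.018, -0.0, -0.9, -0.1]
[0.019, -0.002, 0.017, -0.0, -0.9, -0.1]
[0.02, -0.001, 0.017, -0.0, -0.9, -0.1]
[0.02, -0.001, 0.017, -0.0, -0.9, -0.1]
[0.02, -0.002, 0.017, -0.0, -0.9, -0.1]
```

```bash
python3 - <<'E'
from plan import *
plan((ch(-160,122,55),.4,42,5))
E
```

```text
-> [428. 370.  55.] 0.4 42
[0.018, -0.001, 0.018, -2.8, -0.4, -2.7]
[0.018, -0.001, 0.018, -2.8, -0.4, -2.7]
[0.018, -0.001, 0.018, -2.8, -0.4, -2.7]
[0.018, -0.001, 0.017, -2.8, -0.4, -2.7]
[0.019, -0.0, 0.018, -2.8, -0.4, -2.7]
```

Emit:
jog_arm(moves=[[0.018,-0.001,0.018,-2.8,-0.4,-2.7,0],[0.018,-0.001,0.018,-2.8,-0.4,-2.7,0],[0.018,-0.001,0.018,-2.8,-0.4,-2.7,0],[0.018,-0.001,0.017,-2.8,-0.4,-2.7,0],[0.019,0,0.018,-2.8,-0.4,-2.7,0]])

```text
time_s: 1.98
tool_pos: [436.3, 376.4, 111.6]
ee_rot: [3.112, 0.729, -2.751]
force: [0.8, 0.1, -1.2]
grip_width: 0.1
gripper_force: 0.0
```

```bash
python3 - <<'E'
from plan import *
s=r.sense();print(s["joints"].round(2),s["ee_rot"].round(3),s["tool_pos"],unch(s["tool_pos"]))
# fingertip path (offset 14mm outside the outer face), radius shrinks w/ angle
def tip(th,rad,off=14): return ch(-80-rad*np.sin(th)-off*np.cos(th),99-rad*np.cos(th)+off*np.sin(th),52)
plan((tip(1.15,85),.4,42,3),(tip(.85,85),.4,42,2),(tip(.55,85),.4,40,3),(tip(.3,85),.4,40,2))
E
```

```text
[ 0.73  0.29  2.03 -1.04  0.23 -0.29] [ 3.112  0.729 -2.751] [436.34163057 376.41787532 111.5540236 ] [-151.6  127.6  111.6]
-> [428. 325.  52.] 0.4 42
[0.02, -0.015, 0.008, 0.4, -2.1, -0.2]
[0.02, -0.015, 0.008, 0.4, -2.1, -0.2]
[0.021, -0.015, 0.007, 0.4, -2.1, -0.2]
-> [440. 302.  52.] 0.4 42
[-0.001, -0.013, 0.001, 0.1, 0.0, 0.1]
[-0.0, -0.012, 0.0, 0.1, 0.0, 0.1]
-> [458. 284.  52.] 0.4 40
[-0.002, -0.008, 0.002, -0.0, -0.6, -0.0]
[-0.002, -0.008, 0.003, -0.0, -0.6, -0.0]
[-0.002, -0.008, 0.003, -0.0, -0.6, -0.0]
-> [476. 273.  52.] 0.4 40
[-0.004, -0.009, 0.005, -0.0, -0.1, -0.0]
[-0.005, -0.008, 0.004, -0.0, -0.1, -0.0]
```

The j4 stop is limiting me, because the natural posture has the tool tilting in the arm's own plane. I'll reorient to heading ≈ j1 and a steeper tilt.

```bash
python3 - <<'E'
from plan import *
plan((ch(-152,132,112),.74,60,5))
E
```

```text
-> [436. 381. 112.] 0.74 60
[-0.0, 0.001, 0.0, -2.0, 2.4, -3.2]
[-0.0, 0.001, 0.0, -2.0, 2.4, -3.2]
[-0.0, 0.001, 0.0, -2.0, 2.4, -3.2]
[-0.001, 0.0, 0.0, -2.0, 2.4, -3.2]
[-0.001, 0.001, 0.001, -2.0, 2.4, -3.2]
```

Emit:
jog_arm(moves=[[0,0.001,0,-2,2.4,-3.2,0],[0,0.001,0,-2,2.4,-3.2,0],[0,0.001,0,-2,2.4,-3.2,0],[-0.001,0,0,-2,2.4,-3.2,0],[-0.001,0.001,0.001,-2,2.4,-3.2,0]])

```text
time_s: 2.6
tool_pos: [436.7, 378.5, 111.2]
ee_rot: [-3.134, 0.553, -2.468]
force: [0.1, -0.3, -0.4]
grip_width: 0.2
gripper_force: 0.0
```

```bash
python3 - <<'E'
from plan import *
s=r.sense();print(s["joints"].round(2),s["ee_rot"].round(3),s["tool_pos"],unch(s["tool_pos"]))
def tip(th,rad,off=14): return ch(-80-rad*np.sin(th)-off*np.cos(th),99-rad*np.cos(th)+off*np.sin(th),35)
plan((s["tool_pos"]*[1,1,0]+[0,0,38],.7,55,5))
E
```

```text
[ 0.65  0.29  1.95  0.02  0.35 -1.61] [-3.134  0.553 -2.468] [436.69187743 378.47281345 111.17333843] [-151.1  129.7  111.2]
-> [437. 378.  38.] 0.7 55
[0.008, 0.0, 0.012, -0.3, -0.7, -0.2]
[0.008, 0.0, 0.012, -0.3, -0.7, -0.2]
[0.008, 0.0, 0.013, -0.3, -0.7, -0.2]
[0.008, 0.0, 0.012, -0.3, -0.7, -0.2]
[0.008, 0.0, 0.012, -0.3, -0.7, -0.2]
```

Emit:
jog_arm(moves=[[0.008,0,0.012,-0.3,-0.7,-0.2,0],[0.008,0,0.012,-0.3,-0.7,-0.2,0],[0.008,0,0.013,-0.3,-0.7,-0.2,0],[0.008,0,0.012,-0.3,-0.7,-0.2,0],[0.008,0,0.012,-0.3,-0.7,-0.2,0]])

```text
time_s: 3.22
tool_pos: [436.8, 378.1, 37.7]
ee_rot: [3.136, 0.616, -2.449]
force: [1.0, -0.2, -0.1]
grip_width: 0.2
gripper_force: 0.0
```

```bash
python3 - <<'E'
from plan import *
s=r.sense();print(s["joints"].round(2),s["tool_pos"],unch(s["tool_pos"]))
def tip(th,rad,off=12): return ch(-80-rad*np.sin(th)-off*np.cos(th),99-rad*np.cos(th)+off*np.sin(th),38)
plan((tip(1.15,80),.62,55,5),(tip(.8,80),.6,54,5),(tip(.4,82),.55,54,5))
E
```

```text
[ 0.63  0.43  2.01  0.45  0.09 -2.06] [436.8108708  378.09808003  37.69939486] [-151.   129.3   37.7]
-> [433. 326.  38.] 0.62 55
[0.006, -0.008, -0.004, 0.5, 0.1, 0.7]
[0.006, -0.008, -0.004, 0.5, 0.1, 0.7]
[0.006, -0.008, -0.004, 0.5, 0.1, 0.7]
[0.005, -0.007, -0.004, 0.5, 0.1, 0.7]
[0.005, -0.008, -0.005, 0.5, 0.1, 0.7]
-> [447. 301.  38.] 0.6 54
[0.001, -0.006, -0.0, 0.2, -0.3, 0.2]
[0.0, -0.006, -0.0, 0.2, -0.3, 0.2]
[0.001, -0.005, -0.0, 0.2, -0.3, 0.2]
[0.0, -0.006, -0.001, 0.2, -0.3, 0.2]
[0.001, -0.005, -0.0, 0.2, -0.3, 0.2]
-> [471. 279.  38.] 0.55 54
[-0.001, -0.006, 0.001, 0.3, 0.0, 0.4]
[-0.001, -0.006, 0.001, 0.3, 0.0, 0.4]
[-0.002, -0.007, 0.001, 0.3, 0.0, 0.4]
[-0.001, -0.006, 0.001, 0.3, 0.0, 0.4]
[-0.002, -0.007, 0.001, 0.3, 0.0, 0.4]
```

```bash
python3 - <<'E'
from plan import *
def tip(th,rad,off=12): return ch(-80-rad*np.sin(th)-off*np.cos(th),99-rad*np.cos(th)+off*np.sin(th),38)
plan((tip(1.15,80),.57,63,5),(tip(.8,80),.53,62,5),(tip(.4,82),.48,58,5))
E
```

```text
-> [433. 326.  38.] 0.57 63
[0.006, -0.008, -0.004, 0.8, 1.6, 1.2]
[0.006, -0.008, -0.004, 0.8, 1.6, 1.2]
[0.006, -0.008, -0.004, 0.8, 1.6, 1.2]
[0.005, -0.008, -0.003, 0.8, 1.6, 1.2]
[0.006, -0.008, -0.004, 0.8, 1.6, 1.2]
-> [447. 301.  38.] 0.53 62
[0.0, -0.006, -0.0, 0.2, -0.2, 0.4]
[0.0, -0.005, -0.0, 0.2, -0.2, 0.4]
[0.0, -0.006, -0.0, 0.2, -0.2, 0.4]
[0.0, -0.005, -0.0, 0.2, -0.2, 0.4]
[0.001, -0.006, -0.0, 0.2, -0.2, 0.4]
-> [471. 279.  38.] 0.48 58
[-0.002, -0.006, 0.001, 0.3, -0.8, 0.5]
[-0.002, -0.006, 0.001, 0.3, -0.8, 0.5]
[-0.002, -0.006, 0.001, 0.3, -0.8, 0.5]
[-0.002, -0.007, 0.001, 0.3, -0.8, 0.5]
[-0.001, -0.006, 0.001, 0.3, -0.8, 0.5]
```

Emit:
jog_arm(moves=[[0.006,-0.008,-0.004,0.8,1.6,1.2,0],[0.006,-0.008,-0.004,0.8,1.6,1.2,0],[0.006,-0.008,-0.004,0.8,1.6,1.2,0],[0.005,-0.008,-0.003,0.8,1.6,1.2,0],[0.006,-0.008,-0.004,0.8,1.6,1.2,0]])

```text
time_s: 3.85
tool_pos: [433.3, 325.1, 38.8]
ee_rot: [-3.141, 0.474, -2.572]
force: [-0.8, 0.6, -0.3]
grip_width: 0.0
gripper_force: 0.2
```

Emit:
jog_arm(moves=[[0,-0.006,0,0.2,-0.2,0.4,0],[0,-0.005,0,0.2,-0.2,0.4,0],[0,-0.006,0,0.2,-0.2,0.4,0],[0,-0.005,0,0.2,-0.2,0.4,0],[0.001,-0.006,0,0.2,-0.2,0.4,0]])

```text
time_s: 4.47
tool_pos: [447.5, 301.0, 38.4]
ee_rot: [3.141, 0.493, -2.611]
force: [-0.0, -0.1, -0.5]
grip_width: 0.2
gripper_force: 0.1
```

Emit:
jog_arm(moves=[[-0.002,-0.006,0.001,0.3,-0.8,0.5,0],[-0.002,-0.006,0.001,0.3,-0.8,0.5,0],[-0.002,-0.006,0.001,0.3,-0.8,0.5,0],[-0.002,-0.007,0.001,0.3,-0.8,0.5,0],[-0.001,-0.006,0.001,0.3,-0.8,0.5,0]])

```text
time_s: 5.1
tool_pos: [471.8, 278.9, 38.6]
ee_rot: [3.141, 0.564, -2.662]
force: [-0.8, -0.0, 0.0]
grip_width: -0.2
gripper_force: 0.1
```

```bash
python3 - <<'E'
from plan import *
import cv2
s=r.sense();print(s["joints"].round(2),s["tool_pos"],s["ee_rot"],unch(s["tool_pos"]),s["force"])
c=r.read_camera("side")["frame"];cv2.imwrite("pics/side1.png",cv2.resize(c[200:400,160:460,::-1],None,fx=2,fy=2))
plan((ch(-105,20,38),.47,55,5),(ch(-85,18,38),.47,52,5))
E
```

```text
[ 0.46  0.38  2.06  0.07  0.14 -1.65] [471.83893315 278.93193956  38.56399959] [ 3.14149555  0.56390476 -2.6617224 ] [-122.6   28.    38.6] [-0.82928818 -0.04777569  0.03402761]
-> [490. 272.  38.] 0.47 55
[-0.002, -0.003, 0.001, 0.1, -0.5, 0.1]
[-0.002, -0.003, 0.002, 0.1, -0.5, 0.1]
[-0.002, -0.003, 0.001, 0.1, -0.5, 0.1]
[-0.002, -0.002, 0.002, 0.1, -0.5, 0.1]
[-0.003, -0.003, 0.002, 0.1, -0.5, 0.1]
-> [510. 271.  38.] 0.47 52
[-0.003, -0.002, 0.002, -0.0, -0.6, -0.0]
[-0.003, -0.002, 0.002, -0.0, -0.6, -0.0]
[-0.003, -0.002, 0.002, -0.0, -0.6, -0.0]
[-0.003, -0.002, 0.002, -0.0, -0.6, -0.0]
[-0.002, -0.002, 0.002, -0.0, -0.6, -0.0]
```

View pics/side1.png

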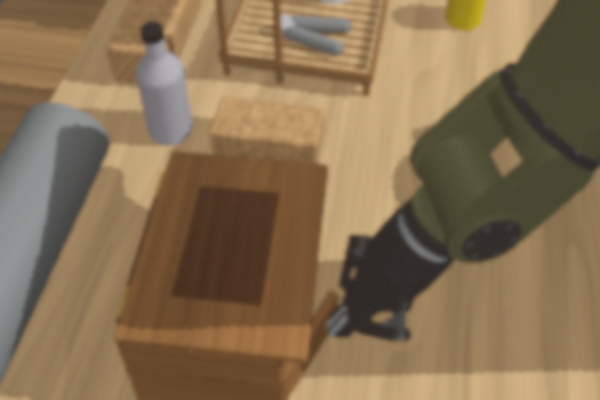

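Door is mostly closed, with its free edge at crop (333,295) and the fingers on its outer face. I keep pushing to the catch.

Emit:
jog_arm(moves=[[-0.002,-0.003,0.001,0,-0.2,0,0],[-0.002,-0.003,0.002,0,-0.2,0,0],[-0.002,-0.003,0.001,0,-0.2,0,0],[-0.002,-0.002,0.002,0,-0.2,0,0],[-0.003,-0.003,0.002,0,0,0,0]])

```text
time_s: 5.78
tool_pos: [490.2, 273.1, 37.7]
ee_rot: [3.141, 0.577, -2.661]
force: [-0.2, 0.2, 0.4]
grip_width: 0.2
gripper_force: 0.2
```

Emit:
jog_arm(moves=[[-0.003,-0.002,0.002,0,0,0,0],[-0.003,-0.002,0.002,0,0,0,0],[-0.003,-0.002,0.002,0,0,0,0],[-0.001,-0.001,0.001,0,0,0,0],[0,0,0,0,0,0,0]])

```text
time_s: 6.4
tool_pos: [504.1, 272.6, 37.3]
ee_rot: [3.141, 0.577, -2.661]
force: [-3.3, 0.1, 1.1]
grip_width: 0.2
gripper_force: 0.8
```

```bash
python3 - <<'E'
from plan import *
s=r.sense();print(s["joints"].round(2),s["tool_pos"],s["ee_rot"],unch(s["tool_pos"]),s["force"])
E
```

```text
[ 0.42  0.43  2.    0.25  0.14 -1.87] [504.09888913 272.60865397  37.32106712] [ 3.14142678  0.57669085 -2.66086483] [-90.8  19.6  37.3] [-3.26357636  0.06850468  1.09227468]
```

Now feeling the catch. Push in small steps of about 2 mm along world +x (the tool's -x/+z mix) until the force rises solidly.

Emit:
jog_arm(moves=[[-0.001,-0.001,0.001,0,0,0,0],[-0.002,-0.001,0.001,0,0,0,0],[-0.001,-0.001,0.001,0,0,0,0],[-0.001,0,0,0,0,0,0],[0,0,0,0,0,0,0]])

```text
time_s: 7.02
tool_pos: [510.0, 272.5, 37.1]
ee_rot: [3.141, 0.575, -2.661]
force: [-8.0, -1.0, 4.9]
grip_width: -0.1
gripper_force: 4.1
```

Emit:
jog_arm(moves=[[-0.001,-0.001,0.001,0,0,0,0],[-0.001,0,0.001,0,0,0,0],[-0.001,-0.001,0.001,0,0,0,0],[0,0,0,0,0,0,0],[0,0,0,0,0,0,0]])

```text
time_s: 7.65
tool_pos: [511.7, 272.5, 35.1]
ee_rot: [3.14, 0.569, -2.66]
force: [-40.0, -7.0, 25.1]
grip_width: -0.0
gripper_force: 20.3
```

```bash
python3 - <<'E'
from plan import *
import cv2
s=r.sense();print(s["joints"].round(2),s["tool_pos"],unch(s["tool_pos"]),s["force"])
c=r.read_camera("side")["frame"];c2=r.read_camera("top")["frame"]
f=lambda a:cv2.resize(a,(400,300),interpolation=cv2.INTER_CUBIC)
cv2.imwrite("pics/v2.png",np.hstack([f(c[280:400,205:365,::-1]),f(c2[170:290,125:285,::-1])]))
E
```

```text
[ 0.41  0.44  1.98  0.27  0.16 -1.9 ] [511.69027185 272.45478542  35.14887997] [-83.2  19.   35.1] [-39.96537838  -7.0240095   25.09895753]
```

View pics/v2.png

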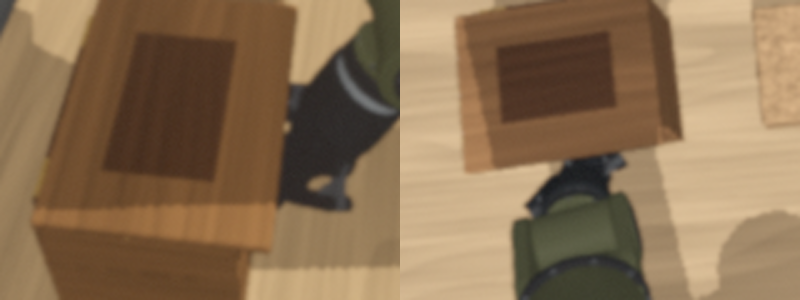

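The force jumped hard to 40 N at the closed position, and no door shows beyond the lip in either view (side (270,250), top (560,165)). The door is shut. Back off and plan the lid lift.

```bash
sed -i 's/C=np.array(\[596/C=np.array([599/' plan.py; cat >> plan.py <<'E'
def lid(al,phi,y,gap=0,s=14):
    f=np.radians(phi); u=np.array([np.cos(f),-np.sin(f)]); n=np.array([np.sin(f),np.cos(f)])
    e=np.array([80-185*np.cos(al),140+185*np.sin(al)])
    k=e+s*u if al<f else np.array([80-(185-s)*np.cos(al),140+(185-s)*np.sin(al)])
    t=k-11*n-[0,gap]; return ch(t[0],y,t[1])
E
python3 - <<'E'
from plan import *
p=r.sense()["tool_pos"]
a=lid(0,54,5,15); print(unch(a))
plan((p+[-45,-5,0],.46,57,3),(np.r_[(p+[-50,-5,0])[:2],a[2]],.46,54,4),(a,.46,54,3))
E
```

```text
[-105.7    5.   107.2]
-> [467. 267.  35.] 0.46 57
[0.012, 0.005, -0.008, 0.3, -0.1, 0.4]
[0.012, 0.006, -0.007, 0.3, -0.1, 0.4]
[0.012, 0.005, -0.008, 0.3, -0.1, 0.4]
-> [462. 267. 107.] 0.46 54
[-0.009, 0.001, -0.016, -0.0, -0.8, -0.0]
[-0.009, 0.0, -0.015, -0.0, -0.8, -0.0]
[-0.009, 0.001, -0.016, -0.0, -0.8, -0.0]
[-0.01, 0.0, -0.015, -0.0, -0.8, -0.0]
-> [493. 257. 107.] 0.46 54
[-0.006, -0.008, 0.005, -0.0, 0.0, -0.0]
[-0.007, -0.007, 0.004, -0.0, 0.0, -0.0]
[-0.006, -0.008, 0.005, -0.0, 0.0, -0.0]
```

Emit:
jog_arm(moves=[[0.012,0.005,-0.008,0.3,-0.1,0.4,0],[0.012,0.006,-0.007,0.3,-0.1,0.4,0],[0.012,0.005,-0.008,0.3,-0.1,0.4,0],[-0.009,0.001,-0.016,0,-0.8,0,0],[-0.009,0,-0.015,0,-0.8,0,0]])

```text
time_s: 8.38
tool_pos: [467.5, 267.5, 72.5]
ee_rot: [-3.14, 0.611, -2.686]
force: [-0.8, 0.6, 0.4]
grip_width: 0.1
gripper_force: 0.0
```

Emit:
jog_arm(moves=[[-0.009,0.001,-0.016,0,-0.8,0,0],[-0.01,0,-0.015,0,-0.8,0,0],[-0.006,-0.008,0.005,0,0,0,0],[-0.007,-0.007,0.004,0,0,0,0],[-0.006,-0.008,0.005,0,0,0,0]])

```text
time_s: 9.0
tool_pos: [496.7, 257.0, 108.7]
ee_rot: [-3.139, 0.639, -2.686]
force: [0.7, 0.1, -0.4]
grip_width: -0.5
gripper_force: 0.0
```

```bash
python3 - <<'E'
from plan import *
s=r.sense();print(s["joints"].round(2),s["tool_pos"],s["ee_rot"],unch(s["tool_pos"]),s["force"])
plan((lid(0,54,5,3),.45,54,2),(lid(.25,54,0),.43,54,3),(lid(.5,54,0),.42,54,3),(lid(.75,54,-5),.4,54,3),(lid(1.0,54,-10),.38,54,4))
E
```

```text
[ 0.4   0.25  2.05  0.16  0.21 -1.77] [496.74371855 256.96035422 108.67597517] [-3.13949211  0.63877495 -2.68599729] [-102.2    4.7  108.7] [ 0.67395937  0.09964544 -0.37598148]
-> [493. 257. 119.] 0.45 54
[-0.002, 0.001, -0.005, 0.0, 0.3, 0.1]
[-0.002, 0.001, -0.005, 0.0, 0.3, 0.1]
-> [499. 252. 168.] 0.43 54
[-0.01, -0.002, -0.013, 0.2, -0.0, 0.3]
[-0.011, -0.003, -0.012, 0.2, -0.0, 0.3]
[-0.01, -0.002, -0.013, 0.2, -0.0, 0.3]
-> [516. 254. 211.] 0.42 54
[-0.013, -0.002, -0.008, 0.2, -0.0, 0.2]
[-0.013, -0.002, -0.009, 0.2, -0.0, 0.2]
[-0.012, -0.002, -0.008, 0.2, -0.0, 0.2]
-> [543. 250. 248.] 0.4 54
[-0.014, -0.005, -0.006, 0.2, -0.0, 0.3]
[-0.014, -0.005, -0.005, 0.2, -0.0, 0.3]
[-0.013, -0.004, -0.006, 0.2, -0.0, 0.3]
-> [578. 248. 277.] 0.38 54
[-0.011, -0.004, -0.001, 0.2, -0.0, 0.2]
[-0.011, -0.004, -0.001, 0.2, -0.0, 0.2]
[-0.01, -0.004, -0.001, 0.2, -0.0, 0.2]
[-0.011, -0.004, -0.002, 0.2, -0.0, 0.2]
```

Emit:
jog_arm(moves=[[-0.003,0,-0.004,0,0,0,0],[-0.003,0,-0.004,0,0,0,0],[-0.01,-0.002,-0.013,0.2,0,0.3,0],[-0.011,-0.003,-0.012,0.2,0,0.3,0],[-0.01,-0.002,-0.013,0.2,0,0.3,0]])

```text
time_s: 9.62
tool_pos: [500.6, 252.0, 167.9]
ee_rot: [-3.141, 0.637, -2.705]
force: [-1.4, 1.0, -2.3]
grip_width: -0.1
gripper_force: 0.8
```

```bash
python3 - <<'E'
from plan import *
import cv2
s=r.sense();print(s["joints"].round(2),s["tool_pos"],unch(s["tool_pos"]),s["force"])
c=r.read_camera("side")["frame"]
cv2.imwrite("pics/v3.png",cv2.resize(c[220:400,180:420,::-1],None,fx=2,fy=2))
plan((lid(.5,54,0,s=18),.42,54,3),(lid(.75,54,-5,s=18),.4,54,3),(lid(1.0,54,-10,s=18),.38,54,4))
E
```

```text
[ 0.39  0.14  2.    0.08  0.36 -1.68] [500.56040132 251.96150789 167.8964083 ] [-98.7  -0.6 167.9] [-1.35669809  0.98705367 -2.26212121]
-> [519. 254. 208.] 0.42 54
[-0.012, -0.002, -0.007, 0.2, 0.2, 0.2]
[-0.012, -0.002, -0.007, 0.2, 0.2, 0.2]
[-0.011, -0.002, -0.006, 0.2, 0.2, 0.2]
-> [546. 250. 245.] 0.4 54
[-0.014, -0.005, -0.006, 0.2, 0.0, 0.4]
[-0.014, -0.004, -0.005, 0.2, 0.0, 0.4]
[-0.013, -0.005, -0.006, 0.2, 0.0, 0.4]
-> [581. 248. 274.] 0.38 54
[-0.011, -0.004, -0.001, 0.2, 0.0, 0.2]
[-0.011, -0.004, -0.001, 0.2, 0.0, 0.2]
[-0.01, -0.004, -0.001, 0.2, 0.0, 0.2]
[-0.011, -0.004, -0.002, 0.2, 0.0, 0.2]
```

View pics/v3.png

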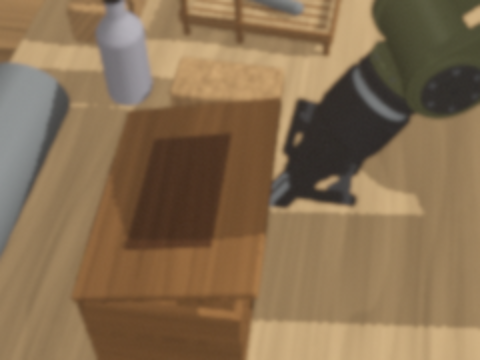

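The lid is lifting: its front edge at crop (262,290) is clear of the chest body, and the finger is under the lip at (280,195). The -2.3 N matches the lid's weight.

Emit:
jog_arm(moves=[[-0.012,-0.002,-0.007,0.2,0.2,0.2,0],[-0.012,-0.002,-0.007,0.2,0.2,0.2,0],[-0.011,-0.002,-0.006,0.2,0.2,0.2,0],[-0.014,-0.005,-0.006,0.2,0,0.4,0],[-0.014,-0.004,-0.005,0.2,0,0.4,0]])

```text
time_s: 10.3
tool_pos: [537.4, 251.8, 230.4]
ee_rot: [-3.141, 0.628, -2.736]
force: [-1.3, 1.7, -1.3]
grip_width: -0.0
gripper_force: 0.8
```

Emit:
jog_arm(moves=[[-0.013,-0.005,-0.006,0.2,0,0.4,0],[-0.011,-0.004,-0.001,0.2,0,0.2,0],[-0.011,-0.004,-0.001,0.2,0,0.2,0],[-0.01,-0.004,-0.001,0.2,0,0.2,0],[-0.011,-0.004,-0.002,0.2,0,0.2,0]])

```text
time_s: 10.92
tool_pos: [581.4, 247.1, 271.5]
ee_rot: [-3.139, 0.627, -2.762]
force: [-0.2, 0.9, -1.5]
grip_width: 0.5
gripper_force: 0.6
```

```bash
python3 - <<'E'
from plan import *
s=r.sense();print(s["joints"].round(2),s["tool_pos"],unch(s["tool_pos"]),s["force"])
plan((lid(1.25,54,-14,s=30),.36,54,3),(lid(1.5,54,-18,s=30),.34,54,4),(lid(1.75,54,-22,s=35),.32,54,5),(lid(1.82,54,-22,s=35),.32,54,3))
E
```

```text
[ 0.33  0.17  1.7   0.04  0.65 -1.64] [581.36258102 247.09462036 271.48496329] [-18.4 -10.7 271.5] [-0.18374752  0.91385999 -1.47185132]
-> [622. 246. 281.] 0.36 54
[-0.012, -0.005, 0.005, 0.2, -0.0, 0.3]
[-0.012, -0.005, 0.005, 0.2, -0.0, 0.3]
[-0.012, -0.005, 0.005, 0.2, -0.0, 0.3]
-> [660. 245. 288.] 0.34 54
[-0.008, -0.004, 0.004, 0.1, -0.0, 0.2]
[-0.008, -0.004, 0.003, 0.1, -0.0, 0.2]
[-0.008, -0.004, 0.004, 0.1, -0.0, 0.2]
[-0.009, -0.003, 0.003, 0.1, -0.0, 0.2]
-> [698. 243. 281.] 0.32 54
[-0.005, -0.003, 0.005, 0.2, -0.0, 0.2]
[-0.005, -0.003, 0.005, 0.2, -0.0, 0.2]
[-0.005, -0.003, 0.006, 0.2, -0.0, 0.2]
[-0.005, -0.002, 0.005, 0.2, -0.0, 0.2]
[-0.004, -0.003, 0.006, 0.2, -0.0, 0.2]
-> [708. 244. 279.] 0.32 54
[-0.002, -0.001, 0.002, -0.1, -0.0, 0.0]
[-0.003, -0.001, 0.003, -0.1, -0.0, 0.0]
[-0.002, -0.0, 0.002, -0.1, -0.0, 0.0]
```

Emit:
jog_arm(moves=[[-0.012,-0.005,0.005,0.2,0,0.3,0],[-0.012,-0.005,0.005,0.2,0,0.3,0],[-0.012,-0.005,0.005,0.2,0,0.3,0],[-0.008,-0.004,0.004,0.1,0,0.2,0],[-0.008,-0.004,0.003,0.1,0,0.2,0]])

```text
time_s: 11.55
tool_pos: [641.0, 245.5, 284.0]
ee_rot: [-3.142, 0.627, -2.79]
force: [-0.9, -0.4, 0.1]
grip_width: 0.0
gripper_force: 0.3
```

Emit:
jog_arm(moves=[[-0.008,-0.004,0.004,0.1,0,0.2,0],[-0.009,-0.003,0.003,0.1,0,0.2,0],[-0.005,-0.003,0.005,0.2,0,0.2,0],[-0.005,-0.003,0.005,0.2,0,0.2,0],[-0.005,-0.003,0.006,0.2,0,0.2,0]])

```text
time_s: 12.18
tool_pos: [683.4, 243.8, 284.2]
ee_rot: [-3.14, 0.628, -2.811]
force: [0.1, 0.2, 0.5]
grip_width: 0.8
gripper_force: 0.0
```

Emit:
jog_arm(moves=[[-0.005,-0.002,0.005,0.2,0,0.2,0],[-0.004,-0.003,0.006,0.2,0,0.2,0],[-0.002,-0.001,0.002,0,0,0,0],[-0.003,-0.001,0.003,0,0,0,0],[0,0,0,0,0,0,0]])

```text
time_s: 12.8
tool_pos: [705.0, 243.7, 279.5]
ee_rot: [-3.138, 0.628, -2.82]
force: [-0.4, 0.0, -0.3]
grip_width: -0.0
gripper_force: 0.0
```

```bash
python3 - <<'E'
from plan import *
import cv2
s=r.sense();print(s["joints"].round(2),s["tool_pos"],s["ee_rot"],unch(s["tool_pos"]),s["force"])
c=r.read_camera("side")["frame"]
cv2.imwrite("pics/v4.png",cv2.resize(c[180:400,180:480,::-1],None,fx=2,fy=2))
# retreat: back and up, then across to holder front
H=np.array([559.5,-299.5]); h=-.45; phi=58
g=lambda back,z:np.r_[H-np.array([np.cos(h),np.sin(h)])*back,z]
p=s["tool_pos"]
plan((p+[-90,-30,50],.3,56,5),([520,60,300],.1,58,5),([490,-120,260],-.2,58,5),(g(90,190),h,phi,5))
E
```

```text
[ 0.28  0.42  1.36  0.03  0.74 -1.63] [704.95496266 243.73490614 279.54527494] [-3.13822634  0.62752456 -2.81984896] [104.7 -22.2 279.5] [-0.37172432  0.01316685 -0.32757097]
-> [615. 214. 330.] 0.3 56
[0.009, -0.0, -0.019, 0.1, 0.4, 0.2]
[0.01, -0.0, -0.019, 0.1, 0.4, 0.2]
[0.01, -0.0, -0.019, 0.1, 0.4, 0.2]
[0.01, -0.0, -0.019, 0.1, 0.4, 0.2]
[0.01, -0.001, -0.019, 0.1, 0.4, 0.2]
-> [520.  60. 300.] 0.1 58
[0.026, -0.024, -0.01, 1.3, 0.4, 1.9]
[0.025, -0.025, -0.01, 1.3, 0.4, 1.9]
[0.024, -0.026, -0.009, 1.3, 0.4, 1.9]
[0.024, -0.027, -0.008, 1.3, 0.4, 1.9]
[0.023, -0.027, -0.008, 1.3, 0.4, 1.9]
-> [ 490. -120.  260.] -0.2 58
[0.012, -0.035, 0.002, 1.8, 0.0, 2.9]
[0.011, -0.036, 0.003, 1.8, 0.0, 2.9]
[0.009, -0.036, 0.004, 1.8, 0.0, 2.9]
[0.007, -0.036, 0.005, 1.8, 0.0, 2.9]
[0.005, -0.037, 0.007, 1.8, 0.0, 2.9]
-> [ 478. -260.  190.] -0.45 58
[0.005, -0.028, 0.014, 1.5, 0.0, 2.5]
[0.003, -0.028, 0.014, 1.5, 0.0, 2.5]
[0.002, -0.027, 0.015, 1.5, 0.0, 2.5]
[0.001, -0.027, 0.016, 1.5, 0.0, 2.5]
[0.0, -0.027, 0.017, 1.5, 0.0, 2.5]
```

View pics/v4.png

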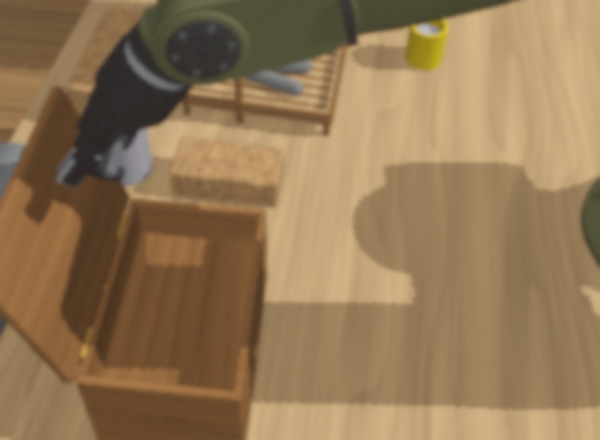

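Lid is right back (edge at crop (60,90) to (75,380)) with no force on the fingers, and the well is open and empty. I retreat and cross to the holder with the gripper opening.

Emit:
jog_arm(moves=[[0.009,0,-0.019,0.1,0.4,0.2,0],[0.01,0,-0.019,0.1,0.4,0.2,0],[0.01,0,-0.019,0.1,0.4,0.2,0],[0.01,0,-0.019,0.1,0.4,0.2,0],[0.01,-0.001,-0.019,0.1,0.4,0.2,0]])

```text
time_s: 13.48
tool_pos: [614.1, 213.6, 329.7]
ee_rot: [3.141, 0.593, -2.841]
force: [-0.3, -1.0, 0.2]
grip_width: -0.1
gripper_force: 0.0
```

Emit:
jog_arm(moves=[[0.026,-0.024,-0.01,1.3,0.4,1.9,0.085],[0.025,-0.025,-0.01,1.3,0.4,1.9,0.085],[0.024,-0.026,-0.009,1.3,0.4,1.9,0.085],[0.024,-0.027,-0.008,1.3,0.4,1.9,0.085],[0.023,-0.027,-0.008,1.3,0.4,1.9,0.085]])

```text
time_s: 14.1
tool_pos: [518.4, 59.2, 300.2]
ee_rot: [-3.136, 0.559, -3.04]
force: [0.1, -0.1, -0.0]
grip_width: 84.6
gripper_force: 0.0
```

Emit:
jog_arm(moves=[[0.012,-0.035,0.002,1.8,0,2.9,0.085],[0.011,-0.036,0.003,1.8,0,2.9,0.085],[0.009,-0.036,0.004,1.8,0,2.9,0.085],[0.007,-0.036,0.005,1.8,0,2.9,0.085],[0.005,-0.037,0.007,1.8,0,2.9,0.085]])

```text
time_s: 14.72
tool_pos: [489.1, -121.3, 260.0]
ee_rot: [-3.137, 0.56, 2.944]
force: [-0.6, -0.2, 0.2]
grip_width: 85.0
gripper_force: 0.0
```

Emit:
jog_arm(moves=[[0.005,-0.028,0.014,1.5,0,2.5,0.085],[0.003,-0.028,0.014,1.5,0,2.5,0.085],[0.002,-0.027,0.015,1.5,0,2.5,0.085],[0.001,-0.027,0.016,1.5,0,2.5,0.085],[0,-0.027,0.017,1.5,0,2.5,0.085]])

```text
time_s: 15.35
tool_pos: [478.4, -261.7, 189.8]
ee_rot: [3.14, 0.561, 2.687]
force: [0.1, -0.0, -0.7]
grip_width: 85.2
gripper_force: 0.0
```

```bash
python3 - <<'E'
from plan import *
import cv2
s=r.sense();print(s["joints"].round(2),s["tool_pos"],s["ee_rot"],s["force"],s["grip_width"])
H=np.array([559.5,-299.5]); h=-.45; phi=58; f=np.radians(phi)
z=rot(h,phi).as_matrix()[:,2]
G=np.r_[H,84]; T=G+19*z; print("tcp target",T)   # grasp 54 above base
plan((T-100*z,h,phi,3),(T-35*z,h,phi,2),(T,h,phi,5))
a=r.read_camera("side")["frame"];b=r.read_camera("top")["frame"]
q=lambda a:cv2.resize(a,(400,300),interpolation=cv2.INTER_CUBIC)
cv2.imwrite("pics/v5.png",np.vstack([np.hstack([q(a[125:245,275:435,::-1]),q(b[140:260,305:465,::-1])]),np.hstack([q(a[280:400,205:365,::-1]),q(b[130:250,125:285,::-1])])]))
E
```

```text
[-0.6   0.09  1.97  0.16  0.53 -1.83] [ 478.42183226 -261.73867556  189.7588446 ] [3.14041033 0.56062574 2.6867697 ] [ 5.35699555e-02 -2.75422328e-04 -6.72010393e-01] 85.15444107785561
tcp target [ 568.56612105 -303.8794357    67.88708617]
-> [ 521. -281.  153.] -0.45 58
[-0.007, 0.0, 0.019, -0.0, 0.0, -0.1]
[-0.006, 0.001, 0.019, -0.0, 0.0, -0.1]
[-0.007, 0.0, 0.018, -0.0, 0.0, -0.1]
-> [ 552. -296.   98.] -0.45 58
[0.0, 0.0, 0.033, -0.0, 0.1, 0.0]
[0.0, 0.0, 0.032, -0.0, 0.1, 0.0]
-> [ 569. -304.   68.] -0.45 58
[0.0, 0.0, 0.007, -0.0, -0.0, 0.0]
[0.0, 0.0, 0.007, -0.0, -0.0, 0.0]
[0.0, 0.0, 0.007, -0.0, -0.0, 0.0]
[0.0, 0.0, 0.007, -0.0, -0.0, 0.0]
[0.0, 0.001, 0.007, -0.0, -0.0, 0.0]
```

View pics/v5.png

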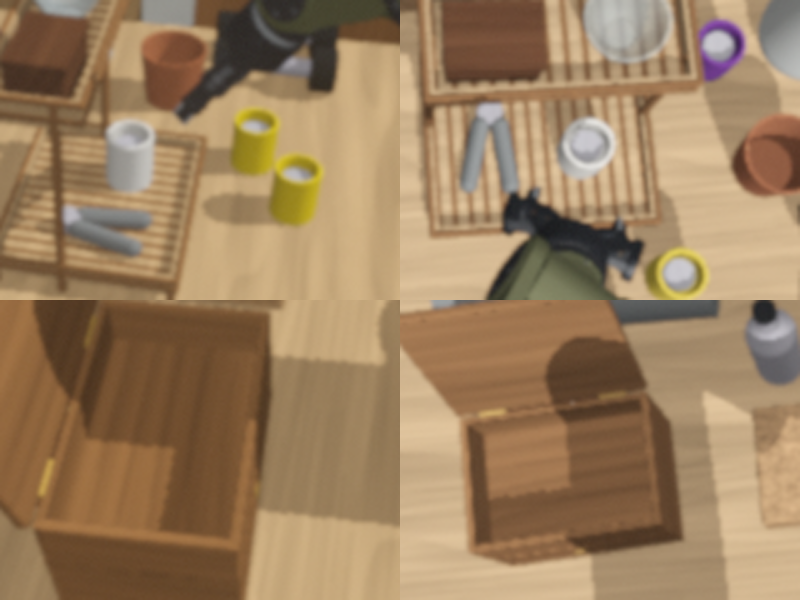

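The holder stands undisturbed at side tile (130,135) and top tile (590,147), lid and door are as wanted, and the open fingers are lined up with it. I descend along the tool axis.

Emit:
jog_arm(moves=[[-0.007,0,0.019,0,0,-0.1,0.085],[-0.006,0.001,0.019,0,0,-0.1,0.085],[-0.007,0,0.018,0,0,-0.1,0.085],[0,0,0.033,0,0,0,0.085],[0,0,0.032,0,0,0,0.085]])

```text
time_s: 16.08
tool_pos: [553.0, -294.9, 98.1]
ee_rot: [-3.139, 0.561, 2.696]
force: [-0.1, -0.6, 0.1]
grip_width: 85.0
gripper_force: 0.0
```

Emit:
jog_arm(moves=[[0,0,0.007,0,0,0,0.085],[0,0,0.007,0,0,0,0.085],[0,0,0.007,0,0,0,0.085],[0,0,0.007,0,0,0,0.085],[0,0.001,0.007,0,0,0,0.085]])

```text
time_s: 16.7
tool_pos: [569.5, -302.7, 68.3]
ee_rot: [-3.14, 0.56, 2.695]
force: [-0.3, -0.6, -0.7]
grip_width: 84.9
gripper_force: 0.0
```

Emit:
jog_arm(moves=[[0,0,0,0,0,0,0.05],[0,0,0,0,0,0,0.05],[0,0,0,0,0,0,0.05],[0,0,0,0,0,0,0.05],[0,0,0,0,0,0,0.05]], grip_force=30)

```text
time_s: 17.32
tool_pos: [569.4, -302.6, 68.6]
ee_rot: [-3.139, 0.56, 2.695]
force: [-3.7, 1.7, 4.5]
grip_width: 60.2
gripper_force: 33.2
```

```bash
python3 - <<'E'
from plan import *
s=r.sense();print(s["joints"].round(2),s["tool_pos"],s["ee_rot"],s["force"],s["grip_width"],s["gripper_force"])
p=s["tool_pos"]; h=-.45
plan((p+[-2,0,30],h,58,3),(p+[-90,40,60],h,58,5),(p+[-95,45,150],h,58,4))
E
```

```text
[-0.57  0.49  1.79  0.2   0.32 -1.87] [ 569.35349928 -302.6061091    68.6352163 ] [-3.13948899  0.560415    2.69459659] [-3.65249104  1.66810828  4.51270448] 60.23368115411593 33.16182402413688
-> [ 567. -303.   99.] -0.45 58
[-0.005, -0.0, -0.009, -0.0, 0.0, 0.0]
[-0.005, -0.0, -0.009, -0.0, 0.0, 0.0]
[-0.004, -0.001, -0.008, -0.0, 0.0, 0.0]
-> [ 479. -263.  129.] -0.45 58
[0.013, -0.0, -0.015, -0.0, 0.0, 0.0]
[0.013, -0.001, -0.016, -0.0, 0.0, 0.0]
[0.013, -0.0, -0.015, -0.0, 0.0, 0.0]
[0.013, -0.001, -0.016, -0.0, 0.0, 0.0]
[0.013, -0.0, -0.015, -0.0, 0.0, 0.0]
-> [ 474. -258.  219.] -0.45 58
[-0.01, 0.001, -0.02, -0.0, 0.0, 0.0]
[-0.011, 0.0, -0.02, -0.0, 0.0, 0.0]
[-0.01, 0.001, -0.02, -0.0, 0.0, 0.0]
[-0.011, 0.0, -0.02, -0.0, 0.0, 0.0]
```

Emit:
jog_arm(moves=[[0,0,0,0,0,0,0.05],[-0.005,0,-0.009,0,0,0,0.05],[-0.005,0,-0.009,0,0,0,0.05],[-0.004,-0.001,-0.008,0,0,0,0.05],[0,0,0,0,0,0,0.05]], grip_force=50)

```text
time_s: 17.95
tool_pos: [567.3, -302.7, 98.7]
ee_rot: [-3.139, 0.561, 2.695]
force: [0.1, 0.2, -3.3]
grip_width: 59.6
gripper_force: 55.1
```

Emit:
jog_arm(moves=[[0.013,0,-0.015,0,0,0,0.05],[0.013,-0.001,-0.016,0,0,0,0.05],[0.013,0,-0.015,0,0,0,0.05],[0.013,-0.001,-0.016,0,0,0,0.05],[0.013,0,-0.015,0,0,0,0.05]])

```text
time_s: 18.58
tool_pos: [479.0, -262.4, 128.4]
ee_rot: [-3.14, 0.559, 2.694]
force: [0.2, -0.6, -2.3]
grip_width: 59.3
gripper_force: 55.0
```

Emit:
jog_arm(moves=[[-0.01,0.001,-0.02,0,0,0,0.05],[-0.011,0,-0.02,0,0,0,0.05],[-0.01,0.001,-0.02,0,0,0,0.05],[-0.011,0,-0.02,0,0,0,0.05],[0,0,0,0,0,0,0.05]])

```text
time_s: 19.2
tool_pos: [474.8, -258.0, 219.8]
ee_rot: [-3.139, 0.563, 2.695]
force: [-0.9, -0.6, -2.8]
grip_width: 59.7
gripper_force: 55.1
```

```bash
python3 - <<'E'
from plan import *
import cv2
s=r.sense();print(s["joints"].round(2),s["tool_pos"],s["ee_rot"],s["force"],s["grip_width"],s["gripper_force"])
a=r.read_camera("side")["frame"];b=r.read_camera("top")["frame"]
q=lambda a:cv2.resize(a,(400,300),interpolation=cv2.INTER_CUBIC)
cv2.imwrite("pics/v6.png",np.hstack([q(a[105:225,295:455,::-1]),q(b[140:260,305:465,::-1])]))
h=.36;z=rot(h,58).as_matrix()[:,2]
T=ch(-5,0,85+54)+19*z+[0,0,1]; print("T",T)
above=T+[-25,-8,110]
plan(([490,-120,260],-.2,58,5),([505,60,275],.08,58,5),(above+[-20,-20,0],.33,58,5),(T+[0,0,60],h,58,5),(T+[0,0,12],h,58,5))
E
```

```text
[-0.6   0.04  1.95  0.14  0.6  -1.82] [ 474.84424652 -258.04119331  219.83012199] [-3.13910982  0.56260259  2.69481495] [-0.91214673 -0.62343891 -2.78806151] 59.69172402686767 55.13486464507878
T [603.43379991 262.21909635 123.88708617]
-> [ 490. -120.  260.] -0.2 58
[0.003, 0.026, -0.012, -1.5, 0.0, -2.4]
[0.002, 0.027, -0.011, -1.5, 0.0, -2.4]
[0.001, 0.027, -0.011, -1.5, 0.0, -2.4]
[-0.0, 0.027, -0.01, -1.5, 0.0, -2.4]
[-0.001, 0.027, -0.009, -1.5, 0.0, -2.4]
-> [505.  60. 275.] 0.08 58
[0.002, 0.036, -0.005, -1.7, -0.0, -2.7]
[0.0, 0.036, -0.004, -1.7, -0.0, -2.7]
[-0.001, 0.036, -0.003, -1.7, -0.0, -2.7]
[-0.003, 0.036, -0.001, -1.7, -0.0, -2.7]
[-0.005, 0.036, -0.001, -1.7, -0.0, -2.7]
-> [558. 234. 234.] 0.33 58
[-0.007, 0.034, 0.014, -1.5, -0.0, -2.5]
[-0.009, 0.033, 0.015, -1.5, -0.0, -2.5]
[-0.01, 0.033, 0.016, -1.5, -0.0, -2.5]
[-0.011, 0.031, 0.017, -1.5, -0.0, -2.5]
[-0.013, 0.031, 0.017, -1.5, -0.0, -2.5]
-> [603. 262. 184.] 0.36 58
[-0.003, 0.002, 0.014, -0.2, -0.0, -0.2]
[-0.004, 0.002, 0.014, -0.2, -0.0, -0.2]
[-0.003, 0.003, 0.014, -0.2, -0.0, -0.2]
[-0.004, 0.002, 0.014, -0.2, -0.0, -0.2]
[-0.003, 0.002, 0.014, -0.2, -0.0, -0.2]
-> [603. 262. 136.] 0.36 58
[0.005, 0.0, 0.008, -0.0, -0.0, -0.0]
[0.005, 0.0, 0.008, -0.0, -0.0, -0.0]
[0.005, 0.0, 0.008, -0.0, -0.0, -0.0]
[0.005, 0.0, 0.008, -0.0, -0.0, -0.0]
[0.005, 0.0, 0.009, -0.0, -0.0, -0.0]
```

View pics/v6.png

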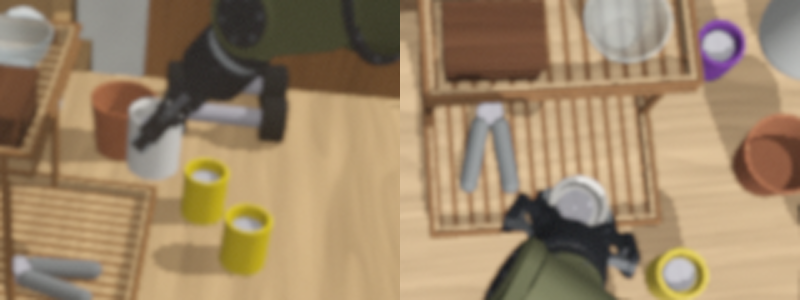

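Holder is held upright (side tile (155,140)), and the squeezer, cups and tower items are unmoved. I carry it to the chest.

Emit:
jog_arm(moves=[[0.003,0.026,-0.012,-1.5,0,-2.4,0.05],[0.002,0.027,-0.011,-1.5,0,-2.4,0.05],[0.001,0.027,-0.011,-1.5,0,-2.4,0.05],[0,0.027,-0.01,-1.5,0,-2.4,0.05],[-0.001,0.027,-0.009,-1.5,0,-2.4,0.05]])

```text
time_s: 19.92
tool_pos: [489.8, -119.5, 259.3]
ee_rot: [-3.14, 0.557, 2.943]
force: [0.5, -0.4, -3.2]
grip_width: 59.6
gripper_force: 55.2
```

Emit:
jog_arm(moves=[[0.002,0.036,-0.005,-1.7,0,-2.7,0.05],[0,0.036,-0.004,-1.7,0,-2.7,0.05],[-0.001,0.036,-0.003,-1.7,0,-2.7,0.05],[-0.003,0.036,-0.001,-1.7,0,-2.7,0.05],[-0.005,0.036,-0.001,-1.7,0,-2.7,0.05]])

```text
time_s: 20.55
tool_pos: [504.4, 60.7, 274.3]
ee_rot: [-3.14, 0.557, -3.062]
force: [-0.0, 1.0, -1.4]
grip_width: 60.0
gripper_force: 55.2
```

Emit:
jog_arm(moves=[[-0.007,0.034,0.014,-1.5,0,-2.5,0.05],[-0.009,0.033,0.015,-1.5,0,-2.5,0.05],[-0.01,0.033,0.016,-1.5,0,-2.5,0.05],[-0.011,0.031,0.017,-1.5,0,-2.5,0.05],[-0.013,0.031,0.017,-1.5,0,-2.5,0.05]])

```text
time_s: 21.18
tool_pos: [558.8, 235.4, 232.6]
ee_rot: [-3.135, 0.556, -2.804]
force: [0.1, 0.4, -2.7]
grip_width: 59.6
gripper_force: 55.2
```

```bash
python3 - <<'E'
from plan import *
s=r.sense();print(s["joints"].round(2),s["tool_pos"],s["ee_rot"],s["force"],s["grip_width"])
h=.36;z=rot(h,58).as_matrix()[:,2]
T=ch(-5,0,85+54)+19*z; T[2]=123.5; print("T",T)
plan((T+[0,0,60],h,58,5),(T+[0,0,12],h,58,5),(T+[0,0,3],h,58,5))
E
```

```text
[ 0.34  0.17  1.76 -0.02  0.65 -1.55] [558.81294647 235.39608757 232.62376428] [-3.13482363  0.55553235 -2.80442142] [ 0.11287197  0.37185325 -2.74894568] 59.576503210915405
T [603.43379991 262.21909635 123.5       ]
-> [603. 262. 184.] 0.36 58
[-0.003, 0.002, 0.014, -0.2, -0.0, -0.2]
[-0.004, 0.002, 0.014, -0.2, -0.0, -0.2]
[-0.003, 0.002, 0.014, -0.2, -0.0, -0.2]
[-0.004, 0.002, 0.013, -0.2, -0.0, -0.2]
[-0.003, 0.002, 0.014, -0.2, -0.0, -0.2]
-> [603. 262. 136.] 0.36 58
[0.005, 0.0, 0.008, -0.0, -0.0, -0.0]
[0.005, 0.0, 0.008, -0.0, -0.0, -0.0]
[0.005, 0.0, 0.008, -0.0, -0.0, -0.0]
[0.005, 0.0, 0.008, -0.0, -0.0, -0.0]
[0.005, 0.0, 0.008, -0.0, -0.0, -0.0]
-> [603. 262. 126.] 0.36 58
[0.001, 0.0, 0.002, -0.0, -0.0, -0.0]
[0.001, 0.0, 0.002, -0.0, -0.0, -0.0]
[0.001, 0.0, 0.001, -0.0, -0.0, -0.0]
[0.001, 0.0, 0.002, -0.0, -0.0, -0.0]
[0.001, 0.0, 0.001, -0.0, -0.0, -0.0]
```

Emit:
jog_arm(moves=[[-0.003,0.002,0.014,-0.2,0,-0.2,0.05],[-0.004,0.002,0.014,-0.2,0,-0.2,0.05],[-0.003,0.002,0.014,-0.2,0,-0.2,0.05],[-0.004,0.002,0.013,-0.2,0,-0.2,0.05],[-0.003,0.002,0.014,-0.2,0,-0.2,0.05]])

```text
time_s: 21.8
tool_pos: [604.4, 260.6, 184.8]
ee_rot: [-3.141, 0.558, -2.786]
force: [-0.2, 0.4, -2.9]
grip_width: 60.0
gripper_force: 55.3
```

Emit:
jog_arm(moves=[[0.005,0,0.008,0,0,0,0.05],[0.005,0,0.008,0,0,0,0.05],[0.005,0,0.008,0,0,0,0.05],[0.005,0,0.008,0,0,0,0.05],[0.004,0,0.006,0,0,0,0.05]])

```text
time_s: 22.42
tool_pos: [603.3, 260.5, 139.8]
ee_rot: [-3.141, 0.558, -2.786]
force: [-1.0, 0.0, -2.9]
grip_width: 59.6
gripper_force: 55.3
```

Emit:
jog_arm(moves=[[0.001,0,0.002,0,0,0,0.05],[0.001,0,0.002,0,0,0,0.05],[0.001,0,0.001,0,0,0,0.05],[0.001,0,0.001,0,0,0,0.05],[0,0,0,0,0,0,0.05]])

```text
time_s: 23.05
tool_pos: [603.2, 260.4, 133.1]
ee_rot: [-3.141, 0.558, -2.786]
force: [0.6, 0.7, -2.4]
grip_width: 59.8
gripper_force: 55.3
```

Floor contact is expected near z = 123.5, so I lower gently (about 1.3 mm per row).

Emit:
jog_arm(moves=[[0.001,0,0.0015,0,0,0,0.05],[0.001,0,0.0015,0,0,0,0.05],[0.001,0,0.0015,0,0,0,0.05],[0.0005,0,0.001,0,0,0,0.05],[0,0,0,0,0,0,0.05]])

```text
time_s: 23.68
tool_pos: [603.2, 260.4, 126.5]
ee_rot: [-3.141, 0.558, -2.786]
force: [0.2, -0.4, -2.3]
grip_width: 59.7
gripper_force: 55.3
```

Emit:
jog_arm(moves=[[0.0005,0,0.001,0,0,0,0.05],[0.0005,0,0.001,0,0,0,0.05],[0,0,0,0,0,0,0.05],[0,0,0,0,0,0,0.05],[0,0,0,0,0,0,0.05]])

```text
time_s: 24.3
tool_pos: [603.4, 260.5, 124.5]
ee_rot: [-3.141, 0.558, -2.786]
force: [-1.3, 0.7, -2.6]
grip_width: 59.5
gripper_force: 55.3
```

Emit:
jog_arm(moves=[[0.0005,0,0.0005,0,0,0,0.05],[0,0,0,0,0,0,0.05],[0.0005,0,0.0005,0,0,0,0.05],[0,0,0,0,0,0,0.05],[0,0,0,0,0,0,0.05]])

```text
time_s: 24.92
tool_pos: [603.4, 260.4, 123.8]
ee_rot: [-3.141, 0.559, -2.786]
force: [-4.5, -1.7, 4.8]
grip_width: 59.7
gripper_force: 56.5
```

Emit:
jog_arm(moves=[[0.0005,0,0.0005,0,0,0,0.05],[0,0,0,0,0,0,0.05],[0,0,0,0,0,0,0.05],[0,0,0,0,0,0,0.05],[0,0,0,0,0,0,0.05]])

```text
time_s: 25.55
tool_pos: [603.4, 260.5, 123.8]
ee_rot: [-3.141, 0.56, -2.786]
force: [-8.6, -3.5, 10.6]
grip_width: 59.9
gripper_force: 57.2
```

The holder is on the floor, with force +10 N. I ease off, release, and back out along the tool axis.

Emit:
jog_arm(moves=[[-0.0005,0,-0.0005,0,0,0,0.05],[0,0,0,0,0,0,0.065],[0,0,0,0,0,0,0.075],[0,0,0,0,0,0,0.085],[0,0,0,0,0,0,0.085]], grip_force=20)

```text
time_s: 26.18
tool_pos: [603.1, 260.3, 123.0]
ee_rot: [-3.141, 0.558, -2.786]
force: [-0.6, 0.6, -0.6]
grip_width: 84.7
gripper_force: 0.0
```

Emit:
jog_arm(moves=[[0,0,-0.008,0,0,0,0.085],[0,0,-0.012,0,0,0,0.085],[0,0,-0.018,0,0,0,0.085],[0,0,-0.025,0,0,0,0.085],[0,0,-0.03,0,0,0,0.085]])

```text
time_s: 26.8
tool_pos: [556.1, 242.9, 203.1]
ee_rot: [-3.141, 0.558, -2.786]
force: [-0.4, -0.1, 1.0]
grip_width: 84.7
gripper_force: 0.0
```

Emit:
jog_arm(moves=[[0,0,-0.03,0,0,0,0.085],[0,0,-0.03,0,0,0,0.085],[0.02,-0.02,-0.02,0,0,0,0.085],[0.02,-0.02,-0.02,0,0,0,0.085],[0,0,0,0,0,0,0.085]])

```text
time_s: 27.42
tool_pos: [488.7, 174.3, 267.1]
ee_rot: [-3.141, 0.56, -2.787]
force: [0.4, -0.1, -0.4]
grip_width: 85.3
gripper_force: 0.0
```

```bash
python3 - <<'E'
from plan import *
import cv2
a=r.read_camera("side")["frame"];b=r.read_camera("top")["frame"]
q=lambda a:cv2.resize(a,(400,300),interpolation=cv2.INTER_CUBIC)
cv2.imwrite("pics/v7.png",np.vstack([np.hstack([q(a[280:400,205:365,::-1]),q(b[130:250,125:285,::-1])]),np.hstack([q(a[100:340,200:520,::-1]),q(b[100:300,240:507,::-1])])]))
E
```

```text
(no output)
```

View pics/v7.png

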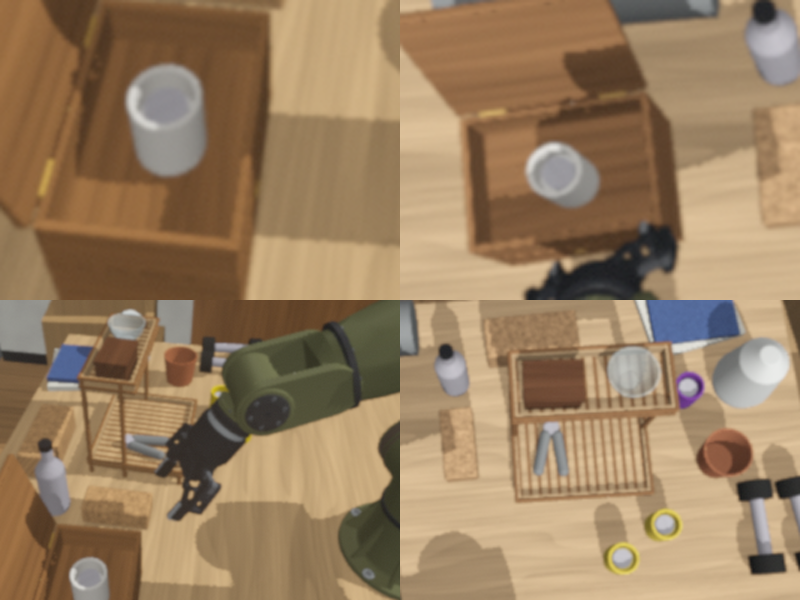

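The holder stands upright in the well (side tile (167,120), top tile (560,175)), the lid is back and the door flush. The bystanders are in place and the arm is clear.

```bash
python3 -c "
from rig import r
print(r.job_done())"
```

```text
the job is handed in; nothing more can be done
None
```

I shut the door on its catch, opened the lid onto its stop and stood the holder upright in the chest's top compartment with nothing else visibly disturbed, then handed the job in after about 27 s of robot time; no verdict came back.

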